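# Load a coupon slide under the spring clip of a test fixture

### The arm

A 6-joint arm with a two-finger parallel gripper is mounted at the origin on the work surface. World frame = base frame: x ahead of the robot, y to its left, z up, the work surface at z = 0. Lengths are in m, angles in rad, forces in N, time in s.
With the tool pointing down it reaches from about 0.35 to 0.975 m from the base axis. Payload 4.9 kg.
Tool frame: the origin (TCP) lies at the very end of the fingers, on their centre line; the grasp point (between the pads) lies 19 mm behind it; z points along the fingers, x is the direction in which the jaws open and shut, and the axes are right-handed (so a half turn about z gives the same grasp; the last joint's range is limited). The gripper opens to 85 mm and grips with 20 to 120 N. Pads are 22 mm wide; open, the fingers measure 114 mm over their backs; the gripper's body (76 mm by 85 mm) begins 54 mm behind the grasp point. The pads swing forward as they close: fully open they stand 13 mm farther back than shut.
Start: joints at [-1.381, 0.053, 1.613, -0, 1.476, -0.119], TCP at [0.19, -0.595, 0.231] pointing down, gripper open.
Joint ranges: [-3.01, 3.01], [-1.01, 2.22], [0.06, 2.58], [-1.02, 4.17], [0.09, 2.62], [-3.14, 3.14]. Speed limits (rad/s): [2.57, 2.57, 3.14, 3.14, 3.14, 3.14].

### API

Orientations are given as a rotation vector (axis times angle).
In Python, from station import readout, viewer, ctrl, nets gives the robot as it stands. The module is installed in compiled form; this text tells all that it offers.
- The arm moves only by the tool step_arm, never from a script. Its argument "moves" is a list that holds one entry, the list of rows, each a list of 4 numbers: the shift along the world's x, y, z in cm, then the turn about the world's z in rad. In form: [[[dx, dy, dz, yaw], ...]]. A call has 1 to 10 rows; each row shifts and turns the commanded pose from where the row before left it; what a row does not reach is not made up. A row lasts 1/12 s, in which the tool goes at most 41.7 mm and 7.16 degrees, less where a joint would pass 70% of its speed; a pose out of reach is approached as far as the arm can. A call is refused whole if a number of a shift passes 4.17 or a number of a turn 0.125, either way. A call with a gripper value outside its range is refused whole. "grip" is the closure, from 0 (fully open) to 1 (shut), set as the call begins (left out, the last holds). The fingers move at their own pace and stop on an object; "squeeze" is the grip in N (left out, the last holds). Time passes only in rows, so rows that do not move let the fingers close. It gives the time, the measured TCP pose, the force and the opening at its end, in the units of the state.
- readout.get_obs(): the state, without advancing time (a new reading comes with each control period).
- viewer.get_image(name): name is "side" or "top" or "wrist"; returns the picture (400x640x3 uint8, blue, green, red); there is no depth.
- viewer.calibration(name): a dict with "camera_matrix" (3x3 intrinsics, pixels), "k1" (the pictures are not rectified: a ray, as slopes to the right and down, at radius r is drawn at 1 + k1 r^2 times it, then the intrinsics apply), "R" (3x3) and "t" (3): a world point X has camera coordinates R X + t. Camera axes: x right, y down, z forward; pixel columns grow to the right and rows downward; lengths in m; the calibration is good to about 2 mm. A picture is of the moment at which its call begins: read the wrist's pose just before it. calibration takes no time and is no camera call; for the wrist camera it gives the pose at the moment of the call.
- ctrl.finish_job(): hands the job in, once; it reports no verdict.
Trained networks look in the newest picture that a camera, given by its name, has taken for a name from the list of things; names that differ only in an ending like _2 or _b are one class to them, and where a whole thing is asked for, a point or a joint stands for the part that bears it (a point fixed in the world has none). Each returns a list of dicts, best first, with "confidence" (0 to 1); they miss things now and then, are a little off and sometimes report something else, mostly with a low value. They report only what shows in the picture. A call takes as long as a camera call.
- nets.masks_of(camera, thing): "region" (400x640 bool, what is visible of it) and "box" ([left, top, right, bottom] in pixels, round what is visible of it).
- nets.pinpoint(camera, thing): "at" ([column, row] in pixels: a listed point, or the origin of a listed thing).
The state is a dict: "t": time; "q": joint angles; "dq": joint speeds; "effort": joint torques, N m; "tool_pos": TCP position; "tool_rot": TCP orientation; "contact_force": force on the tool from outside, world axes, zero at the start; "wrist_torque": the same for the moment, N m; "opening": finger opening in m.
Only numpy, scipy, OpenCV 4.12 (cv2) and the standard library are available. Lean on these libraries where they do the work, as an engineer would, in place of code of your own. Each camera call takes 0.05 s, during which the arm holds its last target. There are 200 camera calls.

### The job

Load the steel coupon slide into the test fixture without picking anything up: press the spring clip's long bar down with one fingertip and keep it down, so that the clip's foot stays raised, while the other fingertip pushes the slide by its upright lip beneath the foot, fully home against the end stop. Then let go so that the clip closes on the slide, and move clear. Leave the bottle, the weight and the steel block where they are.

Things in the scene. Friction and masses are not known exactly. Their poses are not given: they have to be found in the camera images.
- fixture: Dark metal fixture bolted to the bench; bed 18 mm above the bench. Origin at bench height under the channel's middle line; x = push direction, y left of it, z up. It spans x -115 to 85, y -40 to 32 mm. Channel 43 mm wide about y = 0, between rails 6 mm above the bed (24 above the bench). Two pivot lugs at x 20 to 54, y -38 to -26 mm, top 40 mm above the bench.
- stop (a point): Middle of the end stop's near face, at bed height (fixture x = +70, y = 0 mm): a steel block across the channel, its top 14 mm above the bed.
- foot (a point): Middle of the underside of the clip's foot: a steel round 10 mm thick, 14 mm long (fixture x 30 to 44 mm, y = +6 mm), shut 2 mm above the bed, so it blocks the channel; fully raised about 18 mm above the bed. It hangs on an arm 14 mm wide that crosses the channel at those x only.
- clip: Spring lever clip, an L-shaped steel lever on the fixture. Origin on its pivot line, which runs along the fixture's x at y = -32 mm, 32 mm above the bench. Shut: its axes are parallel to the fixture's. Pressing the bar turns it about its x axis, to a stop at 0.4 rad, and raises the foot, which clears the slide's 8 mm plate from about 0.2 rad. A spring shuts it; the bar takes about 3 N to start, 6 N fully down.
- press_bar (a point): Middle of the clip's horizontal steel press bar, on its centre line: a round bar 12 mm thick, 144 mm long, parallel to the push direction beside the fixture at fixture y = -62 mm, from x = -100 to +44 mm. Press anywhere along it; a fingertip can slide along it. Bar top at rest 38 mm above the bench, fully pressed 26 mm (2 mm above the guide rails).
- slide: Loose steel coupon slide, 0.2 kg: plate 70 (x) x 40 (y) x 8 mm with an upright lip 6 mm thick across its rear end (x -35 to -29 mm), lip top 26 mm above the underside. Origin: centre of the plate's underside. Starts in the channel on the near (-x) side of the foot, lip rearmost. Home: front edge on the end stop, origin at fixture x = +35 mm.
- bottle: Amber glass bottle, 56 mm diameter, 105 mm high, upright on the bench; to be left alone. Origin under its centre.
- weight: Brass calibration weight, 38 mm diameter, 54 mm high with a narrow knob, on the bench; to be left alone. Origin under its centre.
- block: Steel block 35 x 30 x 20 mm on the bench; to be left alone. Origin under its centre.

How it is judged:
By the outcome, as a careful person would: the job done as asked, in the order asked, and still so for the second after the job is handed in, with the robot touching nothing.
It also fails if it takes over 35 s, if anything falls off the work surface, if the arm or the gripper's body presses on something with over 40 N, if the wrist force passes 120 N, or if a joint passes its speed limit or range.

## Working session

There is one attempt and no reset: what is moved stays moved. The work goes in short steps, Python scripts to look and compute and a tool call to move; the robot and the scene stay as the last step left them, time stands still between calls to the robot, and variables do not carry over. Pictures are saved under pics/ and viewed, about 8 in all and at most 12, crops included, and the job is handed in when it is done.

Besides the shell and the picture viewer there is one more tool, called after ">>>" in YAML: its name, and indented under it one key for each argument. step_arm: Moves the arm, as the interface text tells. Its arguments: {"type":"object","properties":{"moves":{"type":"array","items":{"type":"array","items":{"type":"array","items":{"type":"number"}}}},"grip":{"type":"number"},"squeeze":{"type":"number"}},"required":["moves"]}

```bash
mkdir -p pics; cat > h.py <<'E'
import numpy as np, cv2
from station import readout, viewer, ctrl, nets
def ray(cam,px,c=None):
    c=c or viewer.calibration(cam); K=np.array(c["camera_matrix"]);R=np.array(c["R"]);t=np.array(c["t"])
    d=np.array([(px[0]-K[0,2])/K[0,0],(px[1]-K[1,2])/K[1,1]]);u=d.copy()
    for _ in range(20): u=d/(1+c["k1"]*(u@u))
    return -R.T@t, R.T@np.array([u[0],u[1],1.])
def at_z(cam,px,z):
    o,d=ray(cam,px); return o+d*(z-o[2])/d[2]
def proj(cam,X):
    c=viewer.calibration(cam);K=np.array(c["camera_matrix"]);p=np.array(c["R"])@np.array(X)+np.array(c["t"]);u=p[:2]/p[2];u=u*(1+c["k1"]*(u@u));return K[:2,:2]@u+K[:2,2]
E
python3 - <<'E'
from h import *
np.set_printoptions(precision=4,suppress=True)
for c in ["top","side"]:
    cv2.imwrite(f"pics/{c}0.png",viewer.get_image(c))
    for th,z in [("fixture",0),("stop",.018),("foot",.02),("clip",.032),("press_bar",.032),("slide",.018),("bottle",0),("weight",0),("block",0)]:
        for r in nets.pinpoint(c,th)[:2]: print(c,th,round(r["confidence"],2),r["at"],at_z(c,r["at"],z))
o=readout.get_obs();print(o)
E
```

```text
top fixture 0.93 [363.6, 198.8] [ 0.6522 -0.0479  0.    ]
top fixture 0.37 [303.0, 210.6] [0.6247 0.0765 0.    ]
top stop 0.63 [358.3, 168.6] [ 0.7117 -0.0346  0.018 ]
top stop 0.38 [363.2, 201.1] [ 0.6449 -0.0452  0.018 ]
top foot 0.88 [355.3, 183.6] [ 0.6801 -0.0286  0.02  ]
top clip 0.81 [383.0, 196.5] [ 0.6532 -0.0834  0.032 ]
top slide 0.75 [371.9, 214.9] [ 0.6173 -0.0631  0.018 ]
top slide 0.25 [328.7, 254.5] [0.536  0.0225 0.018 ]
top bottle 0.79 [326.0, 254.2] [0.5367 0.0274 0.    ]
top weight 0.54 [431.2, 150.9] [ 0.758 -0.191  0.   ]
top block 0.51 [300.0, 211.6] [0.6225 0.0827 0.    ]
side fixture 0.72 [338.8, 198.5] [ 0.6467 -0.0512  0.    ]
side stop 0.78 [303.7, 185.3] [ 0.7109 -0.0298  0.018 ]
side foot 0.82 [316.9, 189.1] [ 0.6814 -0.0302  0.02  ]
side clip 0.68 [341.9, 173.7] [ 0.6611 -0.0845  0.032 ]
side clip 0.41 [336.1, 199.1] [ 0.6262 -0.0079  0.032 ]
side press_bar 0.64 [360.7, 167.3] [ 0.6429 -0.1244  0.032 ]
side slide 0.77 [349.6, 192.0] [ 0.6279 -0.0575  0.018 ]
side bottle 0.97 [373.9, 247.6] [0.5289 0.0338 0.    ]
side bottle 0.18 [304.9, 240.5] [0.6303 0.0801 0.    ]
side weight 0.85 [332.8, 147.4] [ 0.7635 -0.2148  0.    ]
side block 0.96 [307.0, 241.6] [ 0.6259  0.0805 -0.    ]
{'t': 1.0, 'q': array([-1.381 ,  0.0527,  1.6129,  0.    ,  1.476 , -0.119 ]), 'dq': array([-0.0018, -0.0001,  0.0016,  0.0013,  0.0013, -0.0003]), 'effort': array([  0.0028, -39.3682, -37.0474,   0.0001,   0.0003,  -0.    ]), 'tool_pos': array([ 0.19  , -0.5954,  0.2313]), 'tool_rot': array([-2.5366,  1.8534, -0.    ]), 'contact_force': array([ 0.2858, -0.6757, -0.4535]), 'wrist_torque': array([-0.0101,  0.0485,  0.0541]), 'opening': 0.0853614604762337}
```

```bash
python3 - <<'E'
import cv2
a=cv2.imread("pics/top0.png")[120:290,260:470];b=cv2.imread("pics/side0.png")[110:280,260:470]
cv2.imwrite("pics/c0.png",cv2.resize(cv2.vconcat([a,b]),None,fx=1.75*1,fy=1.75,interpolation=3) if 0 else cv2.resize(cv2.hconcat([a,b]),(800,324),interpolation=3))
E
```

```text
(no output)
```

View pics/c0.png

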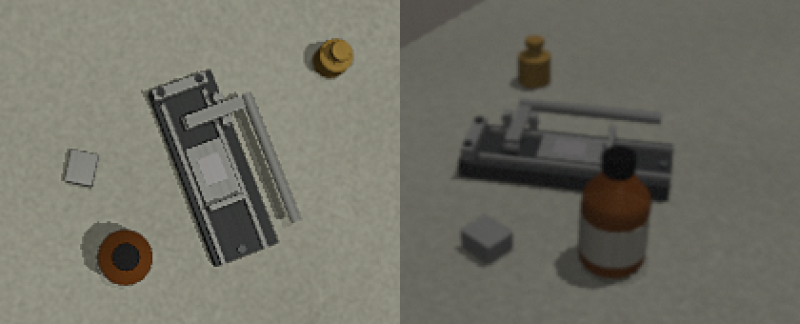

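The top crop shows the fixture at centre, turned about 21°. The slide is at about (212,170), the foot and arm at (205,115), and the bar on the right from (247,97) to (295,220). I'll move above it and look from close.

>>> step_arm:
  moves:
    - [[2,2.45,0,0],[2,2.45,0,0],[2,2.45,0,0],[2,2.45,0,0],[2,2.45,0,0],[2,2.45,0,0],[2,2.45,0,0],[2,2.45,0,0],[2,2.45,0,0],[2,2.45,0,0]]
  grip: 0.43
  squeeze: 40

```text
t: 1.83
tool_pos: [0.3907, -0.3491, 0.2315]
tool_rot: [2.536, -1.854, 0.001]
contact_force: [0.6, -0.5, 1.1]
opening: 0.0487
```

>>> step_arm:
  moves:
    - [[2,2.45,0,0],[2,2.45,0,0],[2,2.45,0,0],[2,2.45,0,0],[2,2.45,0,0],[2,2.45,0,0],[2,2.45,0,0],[2,2.45,0,0],[1,1.2,0,0.06],[0,0,0,0]]

```text
t: 2.67
tool_pos: [0.5614, -0.1399, 0.2313]
tool_rot: [-2.595, 1.769, -0.0]
contact_force: [-0.1, -0.4, -0.7]
opening: 0.0487
```

```bash
python3 - <<'E'
from h import *
np.set_printoptions(precision=4,suppress=True)
o=readout.get_obs();print(o["t"],o["tool_pos"],o["tool_rot"],o["opening"],o["contact_force"])
im=viewer.get_image("wrist");cv2.imwrite("pics/w1.png",im)
for th,z in [("fixture",0),("stop",.018),("foot",.02),("clip",.032),("press_bar",.032),("slide",.018)]:
    for r in nets.pinpoint("wrist",th)[:2]: print(th,round(r["confidence"],2),r["at"],at_z("wrist",r["at"],z))
E
```

```text
2.6667 [ 0.5614 -0.1399  0.2313] [-2.595  1.769 -0.   ] 0.048716193020813675 [-0.0692 -0.4152 -0.6688]
stop 0.46 [260.9, 13.1] [ 0.6754 -0.0344  0.018 ]
foot 0.86 [258.5, 12.1] [ 0.6752 -0.0329  0.02  ]
foot 0.2 [168.9, 127.7] [0.5414 0.0182 0.02  ]
clip 0.7 [165.9, 130.7] [0.5403 0.0155 0.032 ]
press_bar 0.72 [332.5, 82.9] [ 0.6394 -0.1209  0.032 ]
slide 0.97 [271.7, 78.1] [ 0.6232 -0.0642  0.018 ]
```

View pics/w1.png

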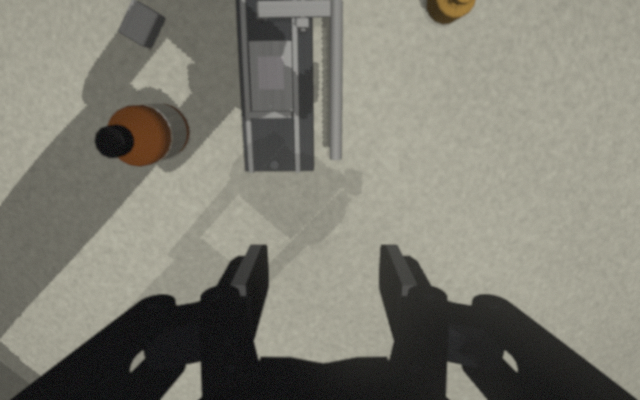

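The wrist view shows the fixture nearly aligned with the tool: rear edge at row 171 (columns 248 to 314), bar end at (336,159), lip at about row 114, foot arm at row 8. Next I'll measure the yaw and key points from these edges.

```bash
python3 - <<'E'
from h import *
from scipy.optimize import least_squares
np.set_printoptions(precision=4,suppress=True)
im=cv2.imread("pics/w1.png");c=im[0:185,225:360];cv2.imwrite("pics/w1c.png",cv2.resize(c,None,fx=3.2,fy=3.2,interpolation=3)[:592])
for n,p,z in [("bar end",(336.5,156),.032),("bar top",(336.5,22),.032),("bed corner L",(248,171),.022),("corner R",(314,170),.02),("lip L",(250,113),.044),("lip R",(293,114),.044)]: print(n,at_z("wrist",p,z))
obs=[("top",(363.6,198.8),(0,0,0)),("top",(358.3,168.6),(70,0,18)),("top",(355.3,183.6),(37,6,20)),("side",(338.8,198.5),(0,0,0)),("side",(303.7,185.3),(70,0,18)),("side",(316.9,189.1),(37,6,20)),("side",(360.7,167.3),(-28,-62,32)),("wrist",(332.5,82.9),(-28,-62,32)),("wrist",(258.5,12.1),(37,6,20)),("wrist",(336.5,158),(-100,-62,32))]
def W(p,X):
    cs,s=np.cos(p[2]),np.sin(p[2]);x,y,z=np.array(X)/1000;return [p[0]+cs*x-s*y,p[1]+s*x+cs*y,z]
f=lambda p:np.concatenate([proj(c,W(p,X))-a for c,a,X in obs])
r=least_squares(f,[.65,-.05,.37],loss="soft_l1",f_scale=1.5)
print(r.x,np.degrees(r.x[2]));print(f(r.x).reshape(-1,2))
E
```

```text
bar end [ 0.5766 -0.1498  0.032 ]
bar top [ 0.6906 -0.1047  0.032 ]
bed corner L [ 0.5282 -0.0717  0.022 ]
corner R [ 0.5531 -0.1347  0.02  ]
lip L [ 0.5869 -0.0594  0.044 ]
lip R [ 0.6002 -0.0969  0.044 ]
[ 0.6445 -0.0529  0.3755] 21.512135517846257
[[ 2.343   3.7528]
 [-3.6322  0.9327]
 [ 2.4801  1.7216]
 [ 1.4885 -0.06  ]
 [-0.2379  0.8509]
 [ 3.1691 -0.0997]
 [-0.0875  1.0597]
 [ 0.5819 -1.7656]
 [ 1.1526 -1.2441]
 [-3.378  -0.6328]]
```

View pics/w1c.png

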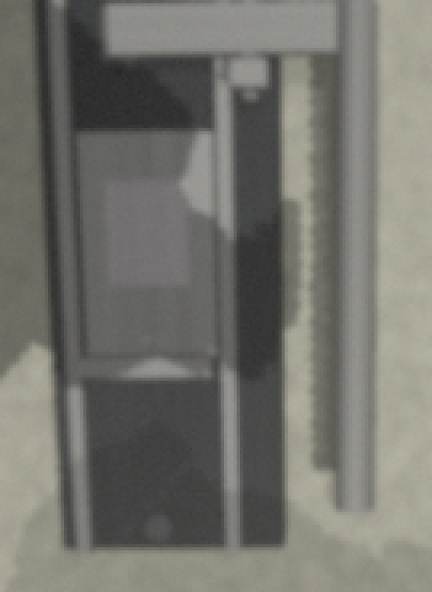

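>>> step_arm:
  moves:
    - [[0.9,1.28,0,0],[0.9,1.28,0,0],[0,0,-3.5,0],[0,0,-3.5,0],[0,0,-3.5,0],[0,0,-3.5,0],[0,0,-2.6,0],[0,0,0,0],[0,0,0,0]]

```text
t: 3.77
tool_pos: [0.5765, -0.117, 0.064]
tool_rot: [2.589, -1.777, -0.005]
contact_force: [0.1, 0.1, 0.7]
opening: 0.0486
```

```bash
python3 - <<'E'
from h import *
cv2.imwrite("pics/w2.png",viewer.get_image("wrist"))
s=viewer.get_image("side")[110:240,230:440]
cv2.imwrite("pics/s2.png",cv2.resize(s,None,fx=3.5,fy=3.5,interpolation=3))
o=readout.get_obs();print(o["t"],o["tool_pos"],o["contact_force"])
E
```

```text
3.8667 [ 0.57943428 -0.11775279  0.0678145 ] [ 0.14358923 -0.93255236 -0.00099259]
```

View pics/w2.png

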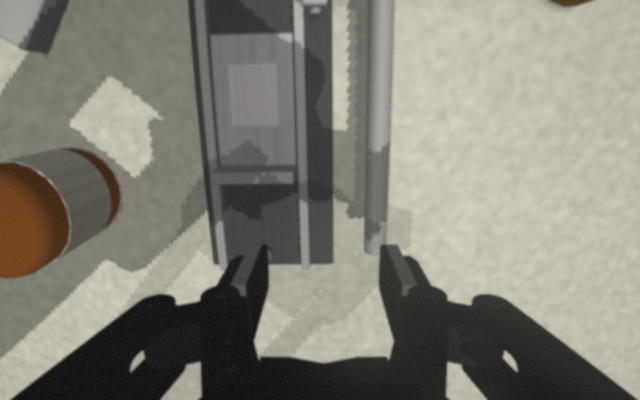

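The fingers stand over the channel and the bar: inner edges at (265,247) and (385,247), bar end at (375,252). I'll check the lateral alignment numerically.

```bash
python3 - <<'E'
from h import *
np.set_printoptions(precision=4,suppress=True)
o=readout.get_obs();T=o["tool_pos"];print(o["t"],T)
a=np.radians(21.5);ex=np.array([np.cos(a),np.sin(a),0]);ey=np.array([-ex[1],ex[0],0]);
def F(P,O=np.array([.6452,-.055,0])): d=P-O; return np.array([d@ex,d@ey,P[2]])*1000
print("tcp in fixture",F(T))
for dz in (0,.005,.01):
    print(dz,[proj("wrist",T+s*.0243*ey+u*.011*ex+np.array([0,0,dz])) for s in(1,-1) for u in (1,-1)])
for n,p,z in [("bar end",(375,250),.036),("bar up",(379,100),.032),("cornerR",(332,263),.018),("cornerL",(214,263),.018),("liprear",(256,184),.044)]: print(n,F(at_z("wrist",p,z)))
E
```

```text
3.8667 [ 0.5794 -0.1178  0.0678]
tcp in fixture [-84.1886 -34.2831  67.8145]
0 [array([268.9738, 236.6878]), array([271.4894, 281.2692]), array([379.6315, 236.0363]), array([377.598 , 280.6462])]
0.005 [array([267.2525, 241.158 ]), array([269.9339, 286.8845]), array([381.439 , 240.4857]), array([379.2499, 286.2427])]
0.01 [array([265.4197, 245.921 ]), array([268.2842, 292.8451]), array([383.3634, 245.2267]), array([381.0018, 292.1832])]
bar end [-94.3447 -61.8436  36.    ]
bar up [-15.631  -61.7871  32.    ]
cornerR [-110.908   -38.9364   18.    ]
cornerL [-110.7955   33.0395   18.    ]
liprear [-55.1388  -0.9589  44.    ]
```

View pics/s2.png

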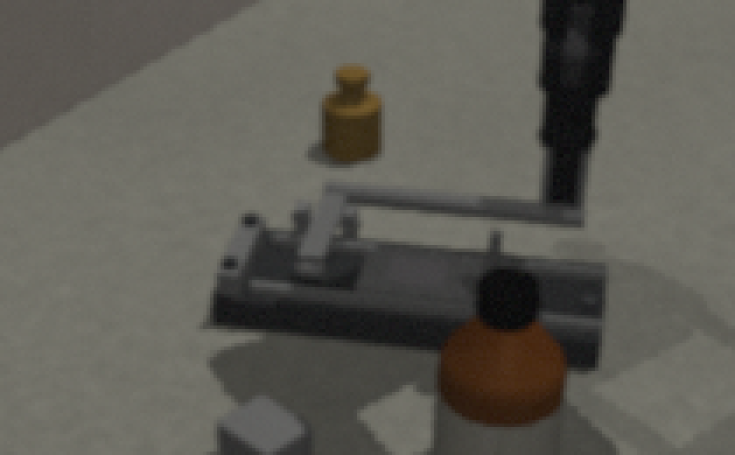

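>>> step_arm:
  moves:
    - [[0.43,0.55,0,0],[0,0,-1.5,0],[0,0,-1,0],[0,0,0,0],[0,0,0,0]]

```text
t: 4.28
tool_pos: [0.5822, -0.1111, 0.0404]
tool_rot: [2.591, -1.776, -0.001]
contact_force: [-0.3, -0.4, 0.3]
opening: 0.0484
```

>>> step_arm:
  moves:
    - [[0,0,-0.5,0],[0,0,-0.3,0],[0,0,0,0],[0,0,0,0]]

```text
t: 4.62
tool_pos: [0.5832, -0.1118, 0.0333]
tool_rot: [-2.591, 1.776, -0.003]
contact_force: [0.6, -1.2, 3.5]
opening: 0.0484
```

>>> step_arm:
  moves:
    - [[0,0,-0.3,0],[0,0,-0.3,0],[0,0,-0.2,0],[0,0,0,0],[0,0,0,0]]

```text
t: 5.03
tool_pos: [0.583, -0.1116, 0.0248]
tool_rot: [-2.591, 1.776, -0.003]
contact_force: [2.3, -0.7, 4.8]
opening: 0.0485
```

>>> step_arm:
  moves:
    - [[0,0,-0.2,0],[0,0,0,0],[0,0,0,0]]

```text
t: 5.28
tool_pos: [0.583, -0.1115, 0.0232]
tool_rot: [-2.591, 1.776, -0.002]
contact_force: [1.2, 0.7, 6.5]
opening: 0.0487
```

```bash
python3 - <<'E'
from h import *
a=viewer.get_image("wrist")[0:300,180:420]
s=viewer.get_image("side")[130:240,260:440]
a=cv2.resize(a,(400,500),interpolation=3);s=cv2.resize(s,(400,244),interpolation=3)
cv2.imwrite("pics/x3.png",cv2.hconcat([a,cv2.copyMakeBorder(s,0,256,0,0,0)]))
o=readout.get_obs();print(o["t"],o["tool_pos"],o["contact_force"],o["wrist_torque"])
E
```

```text
5.3833 [ 0.58297553 -0.11144287  0.0232042 ] [ 2.14080426 -0.49091507  6.22024499] [-0.30770026 -0.37420129 -0.00414624]
```

View pics/x3.png

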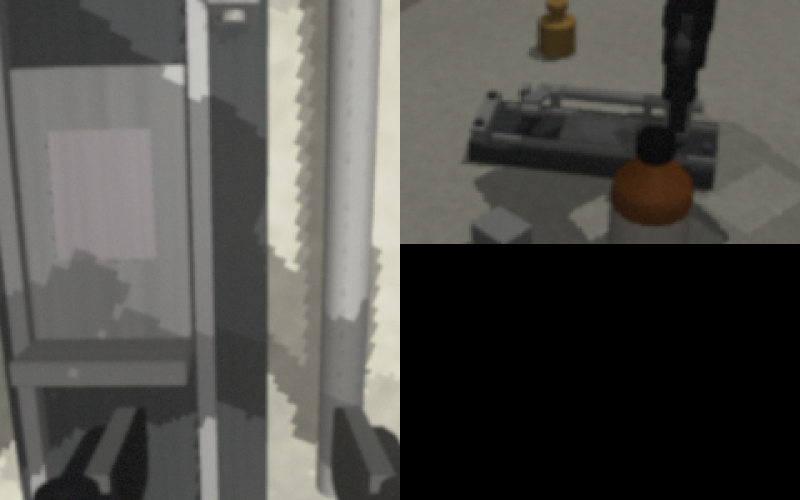

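Force is about 6.4 N and the foot shows raised in the side view; finger B stands in the channel behind the lip, finger A on the bar. Now pushing.

>>> step_arm:
  moves:
    - [[0.325,0.128,0,0],[0.325,0.128,0,0],[0.325,0.128,0,0],[0.325,0.128,0,0],[0.325,0.128,0,0],[0.325,0.128,0,0],[0,0,0,0]]

```text
t: 5.97
tool_pos: [0.6003, -0.1042, 0.023]
tool_rot: [2.588, -1.774, -0.005]
contact_force: [-6.0, -3.0, 12.7]
opening: 0.0484
```

>>> step_arm:
  moves:
    - [[0.325,0.128,0,0],[0.325,0.128,0,0],[0.325,0.128,0,0],[0.325,0.128,0,0],[0.325,0.128,0,0],[0.325,0.128,0,0],[0,0,0,0]]

```text
t: 6.55
tool_pos: [0.6198, -0.0966, 0.0231]
tool_rot: [2.588, -1.774, -0.005]
contact_force: [-5.9, -2.6, 12.7]
opening: 0.0488
```

```bash
python3 - <<'E'
from h import *
a=viewer.get_image("wrist")[0:300,180:420]
t=viewer.get_image("top")[140:270,300:460]
a=cv2.resize(a,(400,500),interpolation=3);t=cv2.resize(t,(400,325),interpolation=3)
cv2.imwrite("pics/x4.png",cv2.hconcat([a,cv2.copyMakeBorder(t,0,175,0,0,0)]))
o=readout.get_obs();print(o["t"],o["tool_pos"],o["contact_force"])
E
```

```text
6.65 [ 0.61985862 -0.09664104  0.02312284] [-6.52724584 -2.15128598 11.75501595]
```

View pics/x4.png

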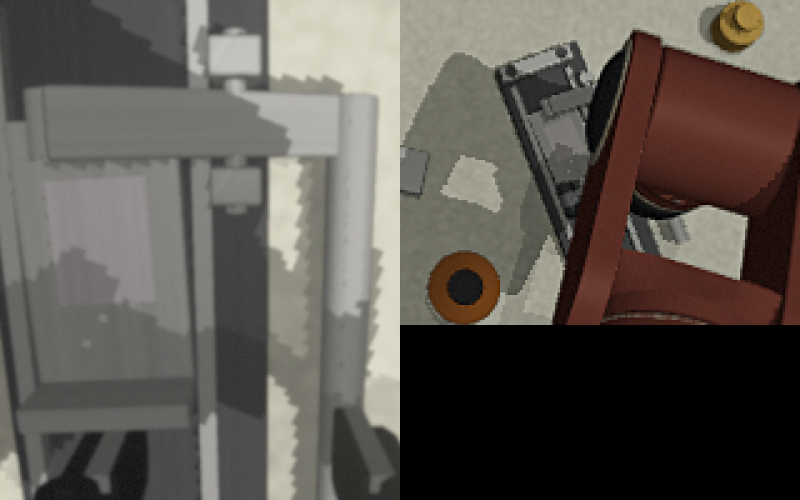

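The slide's front has passed under the raised arm, and the lip is in contact with the finger. Continuing.

>>> step_arm:
  moves:
    - [[0.325,0.128,0,0],[0.325,0.128,0,0],[0.325,0.128,0,0],[0.325,0.128,0,0],[0.325,0.128,0,0],[0.325,0.128,0,0],[0,0,0,0]]

```text
t: 7.23
tool_pos: [0.6393, -0.089, 0.0232]
tool_rot: [2.588, -1.774, -0.005]
contact_force: [-6.8, -2.3, 11.7]
opening: 0.0486
```

>>> step_arm:
  moves:
    - [[0.186,0.073,0,0],[0.186,0.073,0,0],[0.186,0.073,0,0],[0,0,0,0]]

```text
t: 7.57
tool_pos: [0.6449, -0.0868, 0.0232]
tool_rot: [2.588, -1.775, -0.005]
contact_force: [-5.5, -2.3, 12.3]
opening: 0.0485
```

>>> step_arm:
  moves:
    - [[0.14,0.055,0,0],[0.14,0.055,0,0],[0,0,0,0],[0,0,0,0]]

```text
t: 7.9
tool_pos: [0.6474, -0.0859, 0.0232]
tool_rot: [2.588, -1.774, -0.006]
contact_force: [-7.5, -3.8, 12.5]
opening: 0.0488
```

>>> step_arm:
  moves:
    - [[0.14,0.055,0,0],[0,0,0,0],[0,0,0,0]]

```text
t: 8.15
tool_pos: [0.6475, -0.0858, 0.0231]
tool_rot: [2.585, -1.773, -0.009]
contact_force: [-11.9, -3.9, 16.4]
opening: 0.0484
```

>>> step_arm:
  moves:
    - [[0.14,0.055,0,0],[0,0,0,0],[0,0,0,0]]

```text
t: 8.4
tool_pos: [0.6477, -0.0857, 0.0231]
tool_rot: [2.585, -1.77, -0.013]
contact_force: [-16.2, -5.4, 18.7]
opening: 0.0485
```

>>> step_arm:
  moves:
    - [[0.14,0.055,0,0],[0,0,0,0],[0,0,0,0]]

```text
t: 8.65
tool_pos: [0.6478, -0.0857, 0.0231]
tool_rot: [2.583, -1.768, -0.017]
contact_force: [-20.8, -6.8, 21.9]
opening: 0.0487
```

The tip has stalled and force is rising, so it is probably at the stop. I'll check before releasing.

```bash
python3 - <<'E'
from h import *
w=viewer.get_image("wrist")[0:300,170:400];w=cv2.resize(w,(400,522),interpolation=3)
t=viewer.get_image("top")[150:220,335:395];t=cv2.resize(t,(400,467),interpolation=3)
cv2.imwrite("pics/x5.png",cv2.hconcat([w,cv2.copyMakeBorder(t,0,55,0,0,0)]))
for c in("top","side","wrist"):
    for r in nets.pinpoint(c,"slide")[:1]:
        P=at_z(c,r["at"],.018)-[.6452,-.055,0];a=np.radians(21.5);print(c,r["confidence"],P[0]*np.cos(a)+P[1]*np.sin(a))
E
```

```text
top 0.59 0.03404806370764922
side 0.82 -0.01968936224038951
```

View pics/x5.png

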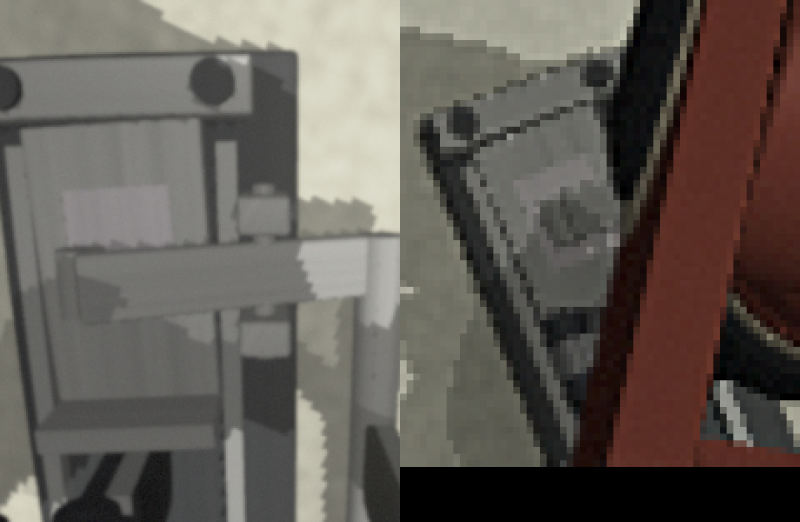

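The slide's front edge sits flush on the end stop in both views. I'll back off a few mm with the bar still pressed, then lift.

>>> step_arm:
  moves:
    - [[-0.14,-0.055,0,0],[-0.14,-0.055,0,0],[-0.14,-0.055,0,0],[-0.14,-0.055,0,0],[-0.14,-0.055,0,0],[-0.1,-0.04,0,0],[0,0,0,0],[0,0,0,0]]

```text
t: 9.57
tool_pos: [0.6464, -0.0862, 0.0234]
tool_rot: [-2.59, 1.775, -0.003]
contact_force: [1.7, 0.2, 6.8]
opening: 0.0486
```

>>> step_arm:
  moves:
    - [[0,0,0.2,0],[0,0,0.2,0],[0,0,0.2,0],[0,0,0.2,0],[0,0,0.2,0],[0,0,0.3,0],[0,0,0.3,0],[0,0,0.5,0],[0,0,1,0],[0,0,1,0]]

```text
t: 10.4
tool_pos: [0.6447, -0.0863, 0.0635]
tool_rot: [2.591, -1.776, -0.002]
contact_force: [0.1, 0.1, -0.9]
opening: 0.0489
```

>>> step_arm:
  moves:
    - [[0,0,2,0],[0,0,3,0],[0,0,3,0],[0,0,3,0],[-2,-2,3,0],[-3,-3,0,0],[-3,-3,0,0],[-2,-3,0,0],[0,0,0,0],[0,0,0,0]]

```text
t: 11.23
tool_pos: [0.5457, -0.1968, 0.2047]
tool_rot: [-2.588, 1.78, -0.003]
contact_force: [-0.2, 0.8, 0.0]
opening: 0.0489
```

```bash
python3 - <<'E'
from h import *
t=viewer.get_image("top")[120:290,260:470]
s=viewer.get_image("side")[110:280,260:470]
cv2.imwrite("pics/x6.png",cv2.resize(cv2.hconcat([t,s]),(800,324),interpolation=3))
for n,c,im0 in(("top","top",0),("side","side",0)):
  for th in("slide","foot","stop","bottle","weight","block"):
    for r in nets.pinpoint(c,th)[:1]:
        z=.018 if th in("slide","stop") else .026 if th=="foot" else 0
        W=at_z(c,r["at"],z);P=W-[.6452,-.055,0];a=np.radians(21.5);print(c,th,r["confidence"],r["at"],W.round(4),"fx",round(P[0]*np.cos(a)+P[1]*np.sin(a),4))
o=readout.get_obs();print(o["t"],o["tool_pos"],o["contact_force"])
E
```

```text
top slide 0.88 [356.7, 186.3] [ 0.675  -0.0317  0.018 ] fx 0.0362
top foot 0.63 [357.4, 182.7] [ 0.681  -0.0323  0.026 ] fx 0.0416
top stop 0.94 [357.9, 168.0] [ 0.7129 -0.0338  0.018 ] fx 0.0708
top bottle 0.72 [328.6, 253.7] [0.5378 0.0222 0.    ] fx -0.0716
top weight 0.65 [431.7, 150.1] [ 0.7598 -0.1921  0.    ] fx 0.0564
top block 0.65 [302.1, 213.7] [0.6183 0.0782 0.    ] fx 0.0238
side foot 0.65 [317.6, 188.6] [ 0.6761 -0.0249  0.026 ] fx 0.0398
side stop 0.82 [301.0, 185.8] [ 0.7141 -0.0256  0.018 ] fx 0.0749
side bottle 0.85 [372.1, 244.7] [0.5345 0.0292 0.    ] fx -0.0721
side weight 0.86 [334.1, 148.3] [ 0.7587 -0.2128  0.    ] fx 0.0478
side block 0.93 [305.0, 243.9] [0.6253 0.0868 0.    ] fx 0.0335
11.9333 [ 0.54644203 -0.19529809  0.20321415] [-0.20740246 -0.38749887  0.19723824]
```

View pics/x6.png

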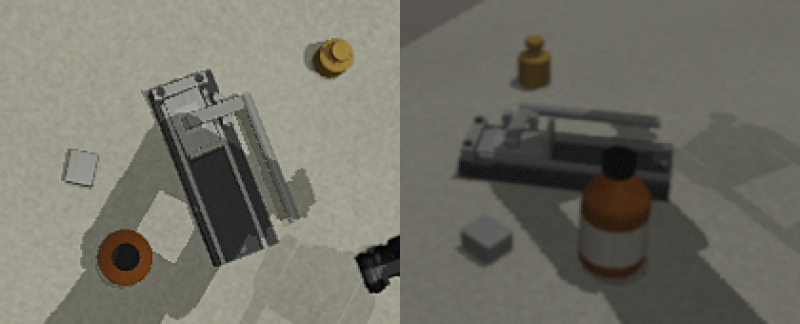

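The slide is flush on the stop, the clip is shut on it, the other things haven't moved, and the arm is clear.

```bash
python3 -c "
from h import *
print(ctrl.finish_job())"
```

```text
the job is handed in; nothing more can be done
None
```

The slide is loaded fully home, the clip is closed on it, and I've handed the job in. It took about 12 s of the 35 s allowed.

- **Press and push:** One fingertip pressed the bar at about 6 N, rising to about 12 N as the bar reached its stop. The other fingertip pushed the slide by its lip about 60 mm under the raised foot.
- **Home against the stop:** The fingers stopped advancing and the push force rose to about 22 N. The wrist and top pictures showed the slide's front edge flush on the end stop.
- **Release:** I backed off about 1.5 mm with the bar still down, then lifted and moved clear, with the measured force back to about zero.
- **Last checks:** The top camera put the slide's origin at fixture x ≈ 36 mm (35 is home; good to a few mm). The clip is down on the plate. The bottle, weight and block look unmoved in the pictures; the networks' positions for them vary by several mm.
- **Checks that disagreed:**
  - Before release, the side camera's network put the slide at about -20 mm, but both pictures contradicted it. After release it did not find the slide at all.
  - The closer wrist view also put the fixture about 4 mm off my first estimate along the push direction. I allowed for that before pressing.

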